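# Square up the pile of dessert boards

## Robot

A 6-joint arm with a two-finger parallel gripper is mounted at the origin on the work surface. World frame = base frame: x ahead of the robot, y to its left, z up, the work surface at z = 0. Lengths are in m, angles in rad, forces in N, time in s.
With the tool pointing down it reaches from about 0.275 to 0.85 m from the base axis. Payload 5.2 kg.
Tool frame: the origin (TCP) lies between the finger pads; the fingertips stand 14 mm ahead of it and the grasp point (between the pads) lies 5 mm behind it (arm.tcp_to_tips is the distance from the TCP to the fingertips, in m); z points along the fingers, y is the line along which they close (so a half turn about z gives the same grasp; the last joint's range is limited). The gripper opens to 85 mm and grips with 20 to 120 N. Pads are 22 mm wide; open, the fingers measure 114 mm over their backs; the gripper's body (76 mm by 85 mm) begins 54 mm behind the grasp point. The pads swing forward as they close: fully open they stand 13 mm farther back than shut.
Start: joints at [1.004, 0.259, 1.535, -0, 1.348, -0.203], TCP at [0.196, 0.514, 0.245] pointing down, gripper open.
Joint ranges: [-3.14, 3.14], [-0.91, 2.08], [0.19, 2.58], [-1.22, 4.36], [0.22, 2.71], [-3.12, 3.12]. Speed limits (rad/s): [2.57, 2.57, 3.14, 3.14, 3.14, 3.14].

## Interface

Orientations are given as a rotation vector (axis times angle).
In Python, from bench import status, read_camera, arm gives the robot as it stands.
- The arm moves only by the tool drive_tool, never from a script. Its argument "steps" is a list of rows, each an object with "translation": the shift along the tool's x, y, z in mm, a list of three; "twist": the turn, a rotation vector about the tool's x, y, z in degrees, a list of three; "claw": the closure, from 0 (fully open) to 1 (shut). A call has 1 to 5 rows; each row shifts and turns the commanded pose from where the row before left it, along the tool's axes as they then stand; what a row does not reach is not made up. A row lasts 1/12 s, in which the tool goes at most 41.7 mm and 7.16 degrees, less where a joint would pass 70% of its speed; a pose out of reach is approached as far as the arm can. A call with a gripper value outside its range is refused whole. The fingers move at their own pace and stop on an object; "squeeze" is the grip in N (left out, the last holds). Time passes only in rows, so rows that do not move let the fingers close. It gives the time, the measured TCP pose, the force, the opening and the grip force at its end, in the units of the state.
- status.observe(): the state, without advancing time (a new reading comes with each control period).
- read_camera(name): name is "scene" or "top" or "wrist"; returns a dict with "color" (420x560x3 uint8, red, green, blue), "fx", "fy", "cx", "cy" (pixels), "world_from_camera" (4x4, takes a point from camera to world coordinates). Camera axes: x right, y down, z forward; pixel columns grow to the right and rows downward; lengths in m; the calibration is good to about 2 mm. A picture is of the moment at which its call begins. There is no depth.
- arm.finish_job(): hands the job in; it is judged then, once.
The state is a dict: "clock": time; "joints": joint angles; "qd": joint speeds; "joint_torque": joint torques, N m; "eef_pos": TCP position; "eef_rot": TCP orientation; "contact_force": force on the tool from outside, world axes, zero at the start; "ft_torque": the same for the moment, N m; "opening": finger opening in m; "grasp_force": force on a finger pad.
Only numpy, scipy, OpenCV 4.12 (cv2) and the standard library are available. Lean on these libraries where they do the work, as an engineer would, in place of code of your own. Each camera call takes 0.05 s, during which the arm holds its last target. There are 200 camera calls.

## Task

Slide the dessert board off the two low draining rails onto the two boards beside them, and square up the pile: all three boards one exactly above the other, flush against both the back stop and the side stop of the steel stacking plate. The stops are set anew every day, so nudge the boards up gently until you feel them bear on the stops, without ramming them; keep the boards flat, and leave the ramekins and the cream siphon where they stand.

Things in the scene. Friction and masses are not known exactly. Their poses are not given: they have to be found in the camera images.
- station: fixed steel stacking plate, 3 mm thick, 235 x 175 mm (its x -115 to 120, y -80 to 95 mm), with two stops and rails; origin at counter level. The back stop (at +x) and the side stop (at -y) form the corner of the pile; the -x and +y sides are open. Finished boards lie with their axes parallel to the station's, against both stops, wherever these happen to be set
- stops (a point): the two upright steel stops, 10 mm thick, tops 58 mm above the counter, clamped in slots; where they are set is not reported: see or feel it. Back stop: 100 mm long along y; its face lies at station x = 75 to 100 mm. Side stop: 120 mm long along x; its face lies at station y = -55 to -65 mm. This point: on the station, x = 75, y = -55 mm, on the plate
- rails (a point): two parallel steel rails fixed to the station, running along its y from y = 90 to 240 mm, at x = -24 and +24 mm, each 8 mm wide (56 mm over both); this point lies midway between them at their pile end (station x = 0, y = 90 mm), at their top, 33 mm above the counter: 2 mm above the top of two stacked boards. Nothing stands close beside them
- board_bottom: wooden dessert board, a plain slab 150 (its x) x 110 (its y) x 14 mm thick, about 125 g, too wide to grip across; origin at the centre of its underside, z up. Lies askew on the steel plate
- board_middle: wooden dessert board, a plain slab 150 (its x) x 110 (its y) x 14 mm thick, about 125 g, too wide to grip across; origin at the centre of its underside, z up. Lies askew on board_bottom
- board_top: wooden dessert board, a plain slab 150 (its x) x 110 (its y) x 14 mm thick, about 125 g, too wide to grip across; origin at the centre of its underside, z up. Starts on the two rails, its long side across them
- ramekin_a: bystander: small dark bowl, 72 mm across, 32 mm high; origin at the centre of its foot
- ramekin_b: bystander: the same kind of small dark bowl
- siphon: bystander: upright steel cream siphon, 82 mm across, 235 mm high; origin at the centre of its foot

How it is judged:
At the end, for the whole second after the job is handed in: The three boards lie flat and at rest one on another on the steel plate (bottom, middle, top), each within 2.5 mm of touching both the back stop and the side stop along its edges, and square to them within 0.025 rad; heights within 3 mm; the ramekins and siphon within 30 mm of where they stood (x of back_stop_c0 in the frame of board_bottom between 0.0775 and 0.0825 m and y of side_stop_c0 in the frame of board_bottom between -0.0625 and -0.0575 m and height (world z) of board_bottom between 0 and 0.006 m and angle between the x axis of each of board_bottom, board_middle, board_top and the x axis of station, either way round below 0.025 rad and angle between each of board_bottom, board_middle, board_top's own z axis and vertical below 0.03 rad and linear speed of each of board_bottom, board_middle, board_top below 0.01 m/s and x of back_stop_c0 in the frame of board_middle between 0.0775 and 0.0825 m and y of side_stop_c0 in the frame of board_middle between -0.0625 and -0.0575 m and height (world z) of board_middle between 0.014 and 0.02 m and x of back_stop_c0 in the frame of board_top between 0.0775 and 0.0825 m and y of side_stop_c0 in the frame of board_top between -0.0625 and -0.0575 m and height (world z) of board_top between 0.028 and 0.034 m and distance of each of ramekin_a, ramekin_b, siphon from where it was at the start of the episode below 0.03 m).
It fails at once if a board is pressed against the back stop with more than 30 N (contact force between any of board_bottom, board_middle, board_top and back_stop_c0 above 30 N).
It fails at once if a board is pressed against the side stop with more than 30 N (contact force between any of board_bottom, board_middle, board_top and side_stop_c0 above 30 N).
It fails at once if a board is tipped more than about 20 degrees (angle between any of board_bottom, board_middle, board_top's own z axis and vertical above 0.35 rad).
It fails at once if a ramekin or the cream siphon is shifted more than 30 mm or tipped (distance of any of ramekin_a, ramekin_b, siphon from where it was at the start of the episode above 0.03 m or angle between any of ramekin_a, ramekin_b, siphon's own z axis and vertical above 0.5 rad).
It also fails if it takes over 72 s, if anything falls off the work surface, if the arm or the gripper's body presses on something with over 40 N, if the wrist force passes 120 N, or if a joint passes its speed limit or range.

## Working session

There is one attempt and no reset: what is moved stays moved. The work goes in short steps, Python scripts to look and compute and a tool call to move; the robot and the scene stay as the last step left them, time stands still between calls to the robot, and variables do not carry over. Pictures are saved under pics/ and viewed, at most 10 in all, crops included, and the job is handed in when it is done.

Besides the shell and the picture viewer there is one more tool, called after "Call:" by a JSON object that holds its "op" and its "data". drive_tool: Moves the arm, as the interface text tells. Its arguments: {"type":"object","properties":{"steps":{"type":"array"},"squeeze":{"type":"number"}},"required":["steps"]}

```bash
ls; mkdir -p pics; python3 - <<'E'
from bench import status, read_camera, arm
import cv2,pickle
d={}
for n in ["scene","top"]:
    c=read_camera(n); d[n]=c
    cv2.imwrite(f"pics/{n}0.png",c["color"][:,:,::-1]); print(n,c["fx"],c["cx"],c["cy"],c["world_from_camera"].round(3).tolist())
pickle.dump(d,open("c0.pkl","wb"))
print(status.observe())
E
```

```text
pics
scene 424.49748747458864 286.6626210844991 209.62611003561614 [[-0.851, 0.384, -0.359, 0.921], [0.525, 0.604, -0.6, 0.437], [-0.014, -0.699, -0.715, 0.636], [0.0, 0.0, 0.0, 1.0]]
top 513.5247105265274 278.5036704817274 198.77841540890563 [[-0.006, -0.997, 0.077, 0.542], [-1.0, 0.007, 0.012, -0.044], [-0.013, -0.077, -0.997, 1.115], [0.0, 0.0, 0.0, 1.0]]
{'clock': 0.1, 'joints': array([ 1.00420155e+00,  2.59299322e-01,  1.53600665e+00, -2.32719769e-05,
        1.34804026e+00, -2.02816078e-01]), 'qd': array([ 0.00043596, -0.00345235, -0.00206298, -0.00233162,  0.00108565,
        0.00115857]), 'joint_torque': array([ 2.79563494e-03, -4.46964562e+01, -2.91250062e+01, -4.10056127e-04,
        6.26720488e-03, -6.75191427e-05]), 'eef_pos': array([0.1954247 , 0.51359567, 0.24452887]), 'eef_rot': array([-5.68153255e-01, -3.08914184e+00,  2.56604302e-03]), 'contact_force': array([-0.28955952,  0.13690932, -0.52631179]), 'ft_torque': array([-0.02441215, -0.04147272, -0.00200101]), 'grasp_force': 0.0, 'opening': 0.08514531118777752}
```

View pics/scene0.png

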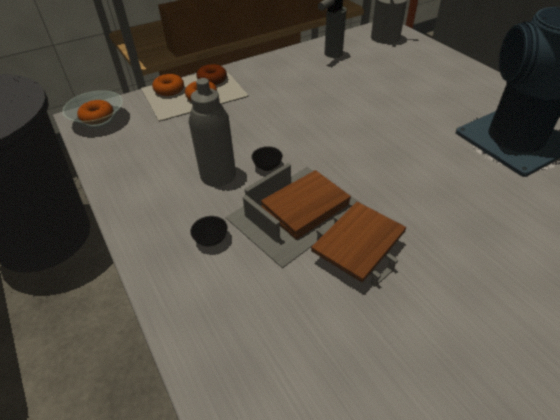

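View pics/top0.png

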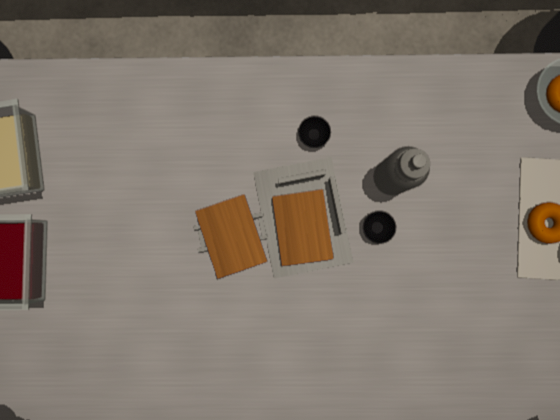

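The boards are orange at about (231,236) on the rails and (303,228) on the plate, with the back stop along (300,181) and the side stop along (333,207). Ramekins are at (314,131) and (379,227), and the siphon is at (405,170).

```bash
cat > h.py <<'E'
import numpy as np,cv2
def ray(c,uv,z):
    uv=np.atleast_2d(np.asarray(uv,float)); T=c["world_from_camera"]
    d=np.c_[(uv[:,0]-c["cx"])/c["fx"],(uv[:,1]-c["cy"])/c["fy"],np.ones(len(uv))]@T[:3,:3].T
    o=T[:3,3]; return (o+d*((z-o[2])/d[:,2])[:,None])[:,:2]
def proj(c,p):
    T=c["world_from_camera"]; q=(np.atleast_2d(p)-T[:3,3])@T[:3,:3]
    return np.c_[q[:,0]/q[:,2]*c["fx"]+c["cx"],q[:,1]/q[:,2]*c["fy"]+c["cy"]]
def orange(c):
    h=cv2.cvtColor(c["color"],cv2.COLOR_RGB2HSV); return cv2.inRange(h,(5,120,60),(22,255,255))
E
python3 - <<'E'
import pickle,cv2,numpy as np
from h import *
d=pickle.load(open("c0.pkl","rb"))
c=d["top"]
m=orange(c); cs,_=cv2.findContours(m,cv2.RETR_EXTERNAL,cv2.CHAIN_APPROX_NONE)
for k in cs:
    if cv2.contourArea(k)<1500: continue
    k=k[:,0]; 
    if k[:,0].mean()>450: continue
    z=.047 if k[:,0].mean()<270 else .031
    p=ray(c,k,z)*1000
    r=cv2.minAreaRect(p.astype(np.float32)); print(z,r,cv2.boxPoints(r).round(1).tolist())
img=c["color"][:,:,::-1][140:300,180:400]
img=cv2.resize(img,None,fx=3.6,fy=3.6,interpolation=cv2.INTER_CUBIC)
img=cv2.convertScaleAbs(img,alpha=1.4)
cv2.imwrite("pics/crop.png",img); print(img.shape)
E
```

```text
0.047 ((547.5317993164062, 69.45491790771484), (147.6741485595703, 108.4473876953125), 18.760467529296875) [[460.20001220703125, 97.0999984741211], [495.1000061035156, -5.599999904632568], [634.9000244140625, 41.900001525878906], [600.0, 144.5]]
0.031 ((564.9058837890625, -79.61865234375), (147.35693359375, 109.48482513427734), 7.832491397857666) [[484.5, -35.400001525878906], [499.3999938964844, -143.89999389648438], [645.4000244140625, -123.80000305175781], [630.4000244140625, -15.300000190734863]]
(576, 792, 3)
```

View pics/crop.png

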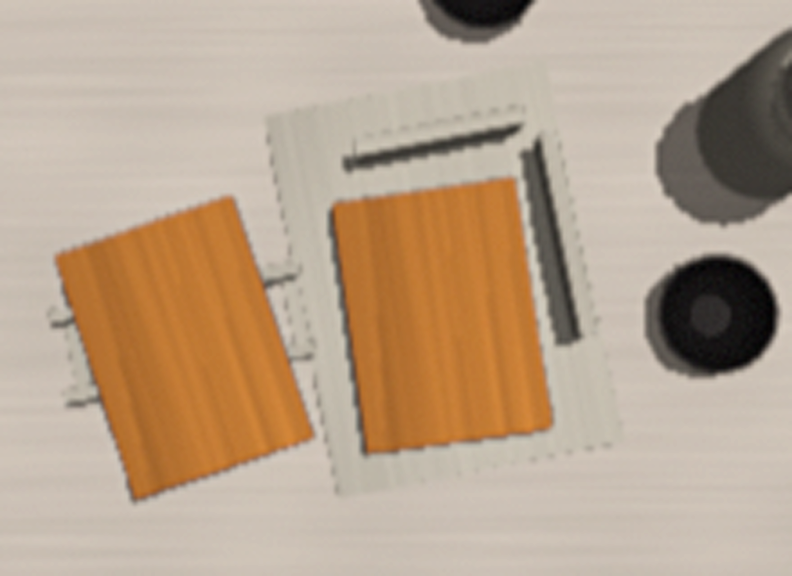

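The crop shows the plate corners at (268,115), (548,60), (620,440) and (338,495). The back stop's top inner edge runs (345,157)-(518,123), and the side stop's runs (540,137)-(580,340). The board on the rails is turned by several degrees from them.

```bash
cat >> h.py <<'E'
import json
E
python3 - <<'E'
import pickle,cv2,numpy as np,json
from h import *
from bench import arm
d=pickle.load(open("c0.pkl","rb")); c=d["top"]
f=lambda p:np.array(p)/3.6+[180-.36,140-.36]
st=np.array([[120,95],[120,-80],[-115,-80],[-115,95]])/1e3
w=ray(c,f([[268,115],[548,60],[620,440],[338,495]]),.003)
# rigid fit
sc,wc=st.mean(0),w.mean(0); U,S,V=np.linalg.svd((st-sc).T@(w-wc)); R=(U@V).T; t=wc-R@sc
yaw=np.degrees(np.arctan2(R[1,0],R[0,0])); print("station",t*1e3,yaw,"resid",((st@R.T+t)-w).round(4).tolist())
json.dump([t.tolist(),yaw],open("st.json","w"))
toS=lambda p:((p-t)@R*1e3).round(1).tolist()
print("back stop",toS(ray(c,f([[345,157],[518,123]]),.058)),"side",toS(ray(c,f([[540,137],[580,340]]),.058)))
print("rail end z33",toS(ray(c,f([[298,270],[312,355]]),.033)))
for n,b in dict(top=[[460.2,97.1],[495.1,-5.6],[634.9,41.9],[600,144.5]],mid=[[484.5,-35.4],[499.4,-143.9],[645.4,-123.8],[630.4,-15.3]]).items(): print(n,toS(np.array(b)/1e3))
print(arm.tcp_to_tips,[x for x in dir(arm) if x[0]!='_'])
E
```

```text
station [587.88769803 -90.2842855 ] 10.280494660661786 resid [[0.0017, 0.0018], [0.0006, -0.0004], [-0.0014, -0.0026], [-0.0009, 0.0012]]
back stop [[78.2, 52.4], [79.0, -48.9]] side [[68.7, -59.8], [-49.7, -59.9]]
rail end z33 [[20.6, 91.7], [-29.8, 92.7]]
top [[-92.2, 207.2], [-76.2, 99.9], [69.8, 121.7], [53.8, 228.9]]
mid [[-91.9, 72.5], [-96.6, -37.0], [50.6, -43.2], [55.2, 66.2]]
0.014 ['PlanningError', 'finish_job', 'tcp_to_tips']
```

```bash
cat >> h.py <<'E'
from scipy.spatial.transform import Rotation as Ro
from bench import status
t,yaw=json.load(open("st.json")); t=np.array(t)
Rs=Ro.from_euler('z',yaw,degrees=True)
def tell(target=None,flip=None):
    """target: station mm x,y and tool tip z (TCP z); flip: yaw deg of tool y axis from station x"""
    s=status.observe(); R=Ro.from_rotvec(s["eef_rot"]); p=s["eef_pos"]
    ps=Rs.inv().apply(p-[*t,0])*1e3; yt=R.apply([0,1,0]); 
    print("clk %.2f"%s["clock"],"tcp st",ps.round(1),"toolY yaw st",round(np.degrees(np.arctan2(yt[1],yt[0]))-yaw,2),"F st",Rs.inv().apply(s["contact_force"]).round(2),"open",round(s["opening"],4),"tilt",R.apply([0,0,1]).round(3))
    if target is not None:
        # desired tool: z down, y at yaw flip in station
        a=np.radians(yaw+flip); y=np.array([np.cos(a),np.sin(a),0]); z=np.array([0,0,-1.]); Rt=Ro.from_matrix(np.c_[np.cross(y,z),y,z])
        print("twist",np.degrees((R.inv()*Rt).as_rotvec()).round(1))
        dw=Rs.apply(np.array(target)-ps); print("shift cur axes",R.inv().apply(dw).round(1),"in new axes",Rt.inv().apply(dw).round(1))
E
python3 - <<'E'
from h import *
for f in (0,180): tell([-5,275,100],f)
E
```

```text
clk 0.10 tcp st [-278.4  664.2  244.5] toolY yaw st 58.88 F st [-0.26  0.19 -0.53] open 0.0851 tilt [-0.001 -0.001 -1.   ]
twist [-0.1  0.  58.9]
shift cur axes [-435.3 -191.6  144.7] in new axes [-389.2  273.4  144.5]
clk 0.10 tcp st [-278.4  664.2  244.5] toolY yaw st 58.88 F st [-0.26  0.19 -0.53] open 0.0851 tilt [-0.001 -0.001 -1.   ]
twist [-0.000e+00 -1.000e-01 -1.211e+02]
shift cur axes [-435.3 -191.6  144.7] in new axes [ 389.2 -273.4  144.5]
```

Call:
{"op": "drive_tool", "data": {"steps": [{"translation":[0,0,8],"twist":[0,0,7.1],"claw":0},{"translation":[0,0,8],"twist":[0,0,7.1],"claw":0},{"translation":[0,0,8],"twist":[0,0,7.1],"claw":0},{"translation":[0,0,8],"twist":[0,0,7.1],"claw":0},{"translation":[0,0,8],"twist":[0,0,7.1],"claw":0}]}}

```text
clock: 0.52
eef_pos: [0.1955, 0.5137, 0.2045]
eef_rot: [-1.492, -2.765, 0.002]
contact_force: [-0.2, -1.1, 1.3]
opening: 0.0855
grasp_force: 0.0
```

Call:
{"op": "drive_tool", "data": {"steps": [{"translation":[0,0,8],"twist":[0,0,7.1],"claw":0},{"translation":[0,0,8],"twist":[0,0,7.1],"claw":0},{"translation":[0,0,8],"twist":[0,0,7.1],"claw":0},{"translation":[0,0,8],"twist":[0,0,2.1],"claw":0},{"translation":[-28,20,0],"twist":[0,0,0],"claw":0}]}}

```text
clock: 0.93
eef_pos: [0.2169, 0.4915, 0.1713]
eef_rot: [-2.01, -2.411, 0.004]
contact_force: [1.3, -0.4, -0.7]
opening: 0.0854
grasp_force: 0.0
```

Call:
{"op": "drive_tool", "data": {"steps": [{"translation":[-28,20,0],"twist":[0,0,0],"claw":0},{"translation":[-28,20,0],"twist":[0,0,0],"claw":0},{"translation":[-28,20,0],"twist":[0,0,0],"claw":0},{"translation":[-28,20,0],"twist":[0,0,0],"claw":0},{"translation":[-28,20,0],"twist":[0,0,0],"claw":0}]}}

```text
clock: 1.35
eef_pos: [0.3443, 0.3687, 0.173]
eef_rot: [-2.013, -2.411, 0.001]
contact_force: [0.4, -0.0, -0.7]
opening: 0.0852
grasp_force: 0.0
```

Call:
{"op": "drive_tool", "data": {"steps": [{"translation":[-28,20,0],"twist":[0,0,0],"claw":0},{"translation":[-28,20,0],"twist":[0,0,0],"claw":0},{"translation":[-28,20,0],"twist":[0,0,0],"claw":0},{"translation":[-28,20,0],"twist":[0,0,0],"claw":0},{"translation":[-20,10,0],"twist":[0,0,0],"claw":0}]}}

```text
clock: 1.77
eef_pos: [0.4581, 0.254, 0.1731]
eef_rot: [2.015, 2.409, 0.0]
contact_force: [0.2, 0.7, -0.0]
opening: 0.0852
grasp_force: 0.0
```

```bash
python3 -c "
from h import *
tell([-5,275,45],0)"
```

```text
clk 1.77 tcp st [-66.2 361.9 173.1] toolY yaw st -0.11 F st [ 0.34  0.62 -0.04] open 0.0852 tilt [ 0.001 -0.    -1.   ]
twist [ 0.   0.  -0.1]
shift cur axes [-86.7  61.3 128.2] in new axes [-86.9  61.2 128.1]
```

Call:
{"op": "drive_tool", "data": {"steps": [{"translation":[-22,15,10],"twist":[0,0,0],"claw":0},{"translation":[-22,15,20],"twist":[0,0,0],"claw":0},{"translation":[-22,15,30],"twist":[0,0,0],"claw":0},{"translation":[-21,16,35],"twist":[0,0,0],"claw":0},{"translation":[0,0,33],"twist":[0,0,0],"claw":0}]}}

```text
clock: 2.18
eef_pos: [0.5345, 0.1792, 0.0462]
eef_rot: [2.015, 2.405, 0.004]
contact_force: [0.1, 0.3, -0.7]
opening: 0.0852
grasp_force: 0.0
```

Call:
{"op": "drive_tool", "data": {"steps": [{"translation":[0,0,12],"twist":[0,0,0],"claw":0},{"translation":[0,0,8],"twist":[0,0,0],"claw":0},{"translation":[0,0,2],"twist":[0,0,0],"claw":0},{"translation":[0,0,0],"twist":[0,0,0],"claw":0}]}}

```text
clock: 2.52
eef_pos: [0.5302, 0.1825, 0.0249]
eef_rot: [-2.013, -2.411, 0.0]
contact_force: [0.3, 0.9, 0.7]
opening: 0.0853
grasp_force: 0.0
```

```bash
python3 -c "
from h import *
tell([-5,275,20],0)
from bench import read_camera
c=read_camera('scene');cv2.imwrite('pics/s1.png',cv2.resize(c['color'][130:330,230:480,::-1],None,fx=3,fy=3))"
```

```text
clk 2.52 tcp st [ -8.1 278.7  24.9] toolY yaw st -0.01 F st [0.45 0.81 0.71] open 0.0853 tilt [-0. -0. -1.]
twist [-0. -0. -0.]
shift cur axes [-3.7  3.1  4.9] in new axes [-3.7  3.1  4.9]
```

View pics/s1.png

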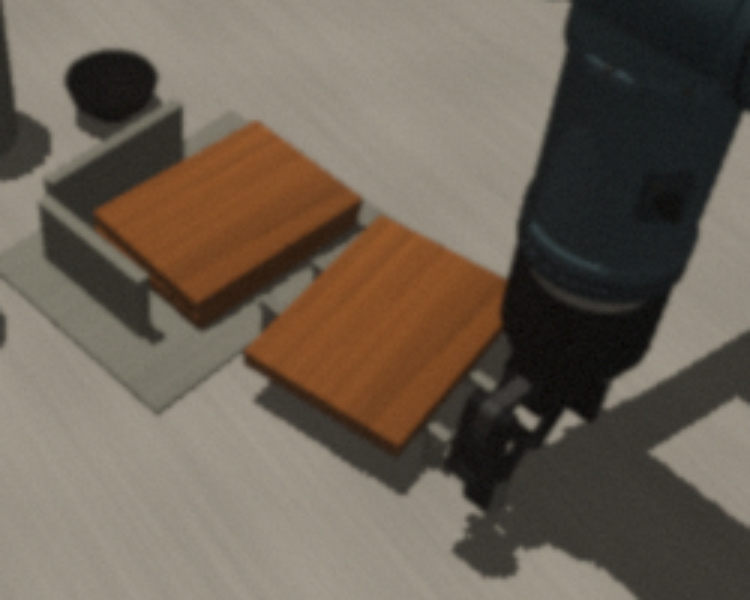

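The view shows the open gripper straddling the rail ends, with tips at about (485,505) clearly above the counter. The pile is on the plate and the top board is on the rails, turned. Next I feel for the tip height.

Call:
{"op": "drive_tool", "data": {"steps": [{"translation":[0,3,2],"twist":[0,0,0],"claw":0},{"translation":[0,0,2],"twist":[0,0,0],"claw":0},{"translation":[0,0,2],"twist":[0,0,0],"claw":0},{"translation":[0,0,1],"twist":[0,0,0],"claw":0},{"translation":[0,0,0],"twist":[0,0,0],"claw":0}]}}

```text
clock: 2.98
eef_pos: [0.5331, 0.183, 0.0181]
eef_rot: [2.014, 2.411, 0.0]
contact_force: [-0.4, -0.2, -0.7]
opening: 0.0859
grasp_force: 0.0
```

Call:
{"op": "drive_tool", "data": {"steps": [{"translation":[0,0,1],"twist":[0,0,0],"claw":0},{"translation":[0,0,1],"twist":[0,0,0],"claw":0},{"translation":[0,0,1],"twist":[0,0,0],"claw":0},{"translation":[0,0,1],"twist":[0,0,0],"claw":0},{"translation":[0,0,0],"twist":[0,0,0],"claw":0}]}}

```text
clock: 3.4
eef_pos: [0.5331, 0.1828, 0.0138]
eef_rot: [-2.014, -2.411, 0.001]
contact_force: [1.0, -0.1, -0.1]
opening: 0.0856
grasp_force: 0.0
```

Call:
{"op": "drive_tool", "data": {"steps": [{"translation":[-10,0,4],"twist":[0,0,0],"claw":0},{"translation":[-15,0,0],"twist":[0,0,0],"claw":0},{"translation":[-10,0,0],"twist":[0,0,0],"claw":0},{"translation":[-8,0,0],"twist":[0,0,0],"claw":0},{"translation":[-8,0,0],"twist":[0,0,0],"claw":0}]}}

```text
clock: 3.82
eef_pos: [0.5426, 0.1316, 0.01]
eef_rot: [-2.015, -2.41, -0.0]
contact_force: [-0.3, 0.6, 1.3]
opening: 0.0852
grasp_force: 0.2
```

Call:
{"op": "drive_tool", "data": {"steps": [{"translation":[-8,0,0],"twist":[0,0,0],"claw":0},{"translation":[-8,0,0],"twist":[0,0,0],"claw":0},{"translation":[-8,0,0],"twist":[0,0,0],"claw":0},{"translation":[-8,0,0],"twist":[0,0,0],"claw":0},{"translation":[-8,0,0],"twist":[0,0,0],"claw":0}]}}

```text
clock: 4.23
eef_pos: [0.5495, 0.0926, 0.0101]
eef_rot: [-2.014, -2.411, -0.0]
contact_force: [-0.4, 0.3, -0.2]
opening: 0.0855
grasp_force: 0.2
```

```bash
python3 -c "
from h import *
tell()
from bench import read_camera
c=read_camera('scene');cv2.imwrite('pics/s2.png',cv2.resize(c['color'][130:330,230:480,::-1],None,fx=3,fy=3))"
```

```text
clk 4.23 tcp st [ -5.1 186.8  10.1] toolY yaw st -0.02 F st [-0.36  0.34 -0.19] open 0.0855 tilt [-0.  0. -1.]
```

View pics/s2.png

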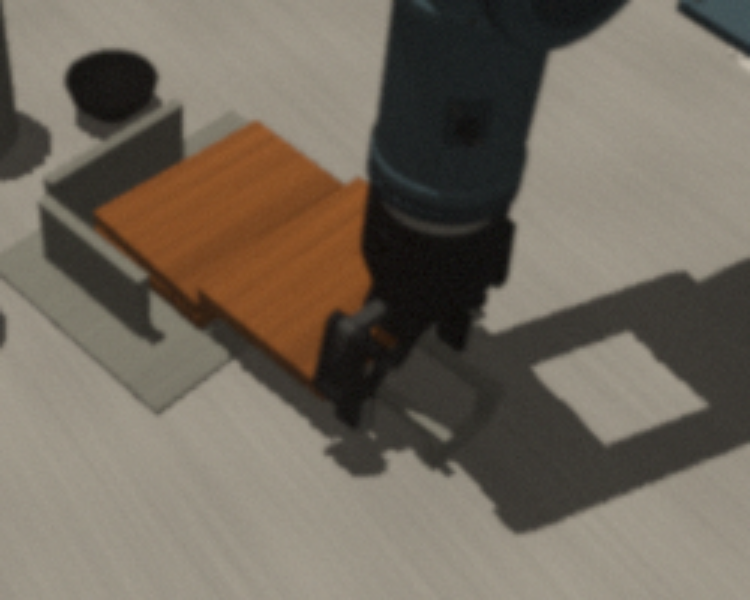

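The board is pushed square, with its front edge just over the pile's +y edge near (200,290).

Call:
{"op": "drive_tool", "data": {"steps": [{"translation":[-8,0,0],"twist":[0,0,0],"claw":0},{"translation":[-8,0,0],"twist":[0,0,0],"claw":0},{"translation":[-8,0,0],"twist":[0,0,0],"claw":0},{"translation":[-8,0,0],"twist":[0,0,0],"claw":0},{"translation":[-8,0,0],"twist":[0,0,0],"claw":0}]}}

```text
clock: 4.7
eef_pos: [0.5567, 0.0532, 0.0101]
eef_rot: [2.014, 2.411, 0.0]
contact_force: [0.4, 0.6, 0.5]
opening: 0.0856
grasp_force: 0.4
```

Call:
{"op": "drive_tool", "data": {"steps": [{"translation":[-8,0,0],"twist":[0,0,0],"claw":0},{"translation":[-8,0,0],"twist":[0,0,0],"claw":0},{"translation":[-8,0,0],"twist":[0,0,0],"claw":0},{"translation":[-6,0,0],"twist":[0,0,0],"claw":0},{"translation":[-6,0,0],"twist":[0,0,0],"claw":0}]}}

```text
clock: 5.12
eef_pos: [0.5631, 0.0177, 0.01]
eef_rot: [-2.014, -2.411, 0.0]
contact_force: [0.6, 0.4, 0.7]
opening: 0.0854
grasp_force: 0.2
```

Call:
{"op": "drive_tool", "data": {"steps": [{"translation":[-5,0,0],"twist":[0,0,0],"claw":0},{"translation":[-5,0,0],"twist":[0,0,0],"claw":0},{"translation":[-4,0,0],"twist":[0,0,0],"claw":0},{"translation":[-4,0,0],"twist":[0,0,0],"claw":0},{"translation":[-3,0,0],"twist":[0,0,0],"claw":0}]}}

```text
clock: 5.53
eef_pos: [0.5668, -0.0025, 0.01]
eef_rot: [2.014, 2.411, -0.0]
contact_force: [-0.0, 0.2, 0.1]
opening: 0.0853
grasp_force: 0.2
```

```bash
python3 -c "
from h import *
tell()
from bench import read_camera
c=read_camera('top')
m=orange(c)[:,:400]; cs,_=cv2.findContours(m,cv2.RETR_EXTERNAL,cv2.CHAIN_APPROX_NONE)
k=max(cs,key=cv2.contourArea)[:,0]; p=ray(c,k,.045); print(cv2.minAreaRect(((p-t)@Rs.as_matrix()[:2,:2]*1e3).astype(np.float32)))
c=read_camera('scene');cv2.imwrite('pics/s3.png',cv2.resize(c['color'][130:330,230:480,::-1],None,fx=3,fy=3))"
```

```text
clk 5.53 tcp st [-5.1 90.2 10. ] toolY yaw st -0.02 F st [0.02 0.24 0.13] open 0.0853 tilt [-0. -0. -1.]
((-18.440147399902344, 17.723960876464844), (113.63031768798828, 150.0983123779297), 87.49830627441406)
```

View pics/s3.png

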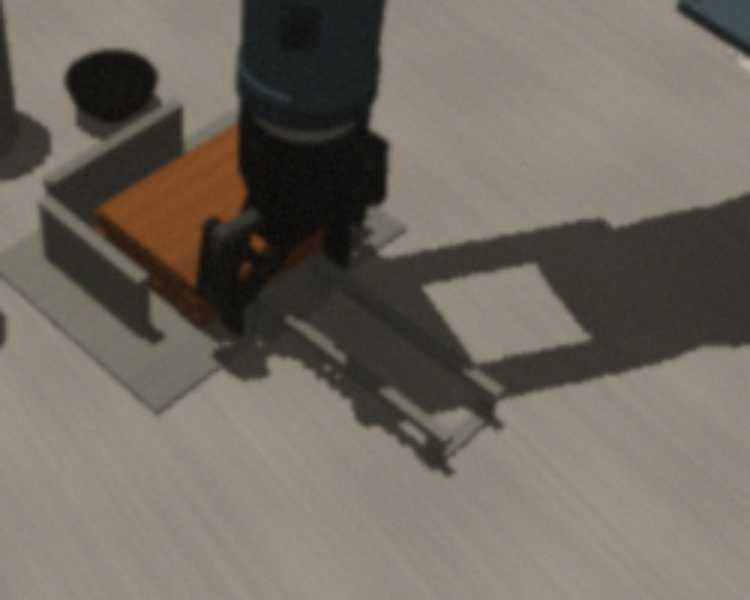

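The top board is off the rails and on the pile, and the fingers are at the pile's +y edge, around (240,320). Next I push the pile gently toward the side stop.

Call:
{"op": "drive_tool", "data": {"steps": [{"translation":[-4,0,0],"twist":[0,0,0],"claw":0},{"translation":[-4,0,0],"twist":[0,0,0],"claw":0},{"translation":[-4,0,0],"twist":[0,0,0],"claw":0},{"translation":[-3,0,0],"twist":[0,0,0],"claw":0},{"translation":[-3,0,0],"twist":[0,0,0],"claw":0}]}}

```text
clock: 6.05
eef_pos: [0.5698, -0.02, 0.01]
eef_rot: [-2.014, -2.411, -0.0]
contact_force: [0.4, 2.7, 0.7]
opening: 0.0852
grasp_force: 1.0
```

Call:
{"op": "drive_tool", "data": {"steps": [{"translation":[-2,0,0],"twist":[0,0,0],"claw":0},{"translation":[-1.5,0,0],"twist":[0,0,0],"claw":0},{"translation":[-1,0,0],"twist":[0,0,0],"claw":0},{"translation":[-1,0,0],"twist":[0,0,0],"claw":0}]}}

```text
clock: 6.38
eef_pos: [0.5709, -0.0253, 0.01]
eef_rot: [-2.014, -2.411, -0.0]
contact_force: [0.5, 2.6, -0.2]
opening: 0.0854
grasp_force: 0.9
```

```bash
python3 -c "
from h import *
tell()"
```

```text
clk 6.38 tcp st [-5.1 67.  10. ] toolY yaw st -0.02 F st [ 0.93  2.51 -0.23] open 0.0854 tilt [-0.  0. -1.]
```

Call:
{"op": "drive_tool", "data": {"steps": [{"translation":[-1,0,0],"twist":[0,0,0],"claw":0},{"translation":[-1,0,0],"twist":[0,0,0],"claw":0},{"translation":[-0.7,0,0],"twist":[0,0,0],"claw":0}]}}

```text
clock: 6.63
eef_pos: [0.5711, -0.0275, 0.01]
eef_rot: [-2.013, -2.41, -0.0]
contact_force: [-1.1, 5.0, 1.6]
opening: 0.0856
grasp_force: 2.4
```

Call:
{"op": "drive_tool", "data": {"steps": [{"translation":[-0.7,0,0],"twist":[0,0,0],"claw":0},{"translation":[-0.5,0,0],"twist":[0,0,0],"claw":0}]}}

```text
clock: 6.8
eef_pos: [0.5712, -0.0286, 0.01]
eef_rot: [-2.013, -2.41, 0.0]
contact_force: [-1.4, 4.8, 2.2]
opening: 0.0849
grasp_force: 2.5
```

Call:
{"op": "drive_tool", "data": {"steps": [{"translation":[-0.5,0,0],"twist":[0,0,0],"claw":0},{"translation":[-0.5,0,0],"twist":[0,0,0],"claw":0}]}}

```text
clock: 6.97
eef_pos: [0.5712, -0.0292, 0.01]
eef_rot: [-2.013, -2.41, -0.0]
contact_force: [-2.8, 8.9, 3.6]
opening: 0.0855
grasp_force: 4.6
```

Call:
{"op": "drive_tool", "data": {"steps": [{"translation":[-0.5,0,0],"twist":[0,0,0],"claw":0},{"translation":[0,0,0],"twist":[0,0,0],"claw":0}]}}

```text
clock: 7.13
eef_pos: [0.5712, -0.0292, 0.01]
eef_rot: [-2.012, -2.41, -0.001]
contact_force: [-2.4, 8.6, 3.4]
opening: 0.0853
grasp_force: 4.5
```

```bash
python3 -c "
from h import *
tell(); s=status.observe(); print(s['ft_torque'])"
```

```text
clk 7.13 tcp st [-5.5 63.1 10. ] toolY yaw st -0.01 F st [-0.79  8.87  3.44] open 0.0853 tilt [-0.001  0.002 -1.   ]
[1.29258357 0.20094541 0.07623563]
```

Call:
{"op": "drive_tool", "data": {"steps": [{"translation":[4,0,0],"twist":[0,0,0],"claw":0},{"translation":[12,0,0],"twist":[0,0,0],"claw":0},{"translation":[12,0,-25],"twist":[0,0,0],"claw":0},{"translation":[0,-5,-35],"twist":[0,0,0],"claw":0},{"translation":[0,-20,-30],"twist":[0,0,0],"claw":0}]}}

```text
clock: 7.55
eef_pos: [0.5443, -0.0068, 0.1013]
eef_rot: [2.011, 2.41, 0.002]
contact_force: [1.1, -0.9, 1.7]
opening: 0.0856
grasp_force: 0.0
```

```bash
python3 -c "
from h import *
tell([-160,-5,100],90); tell([-160,-5,100],-90); print(status.observe()['joints'])"
```

```text
clk 7.55 tcp st [-28.   89.9 101.3] toolY yaw st 0.06 F st [ 0.95 -1.12  1.68] open 0.0856 tilt [ 0.003 -0.001 -1.   ]
twist [  0.1   0.2 -89.9]
shift cur axes [ -94.8 -132.1    1.1] in new axes [132.  -94.9   1.3]
clk 7.55 tcp st [-28.   89.9 101.3] toolY yaw st 0.06 F st [ 0.95 -1.12  1.68] open 0.0856 tilt [ 0.003 -0.001 -1.   ]
twist [ 0.2 -0.1 90.1]
shift cur axes [ -94.8 -132.1    1.1] in new axes [-132.    94.9    1.3]
[-2.17332133e-01  3.86447950e-01  1.73812467e+00 -3.33241395e-04
  1.01414391e+00 -3.97564627e-01]
```

Call:
{"op": "drive_tool", "data": {"steps": [{"translation":[-19,-26,0],"twist":[0,0,0],"claw":0},{"translation":[-19,-26,0],"twist":[0,0,0],"claw":0},{"translation":[-19,-26,0],"twist":[0,0,0],"claw":0},{"translation":[-19,-26,0],"twist":[0,0,0],"claw":0},{"translation":[-19,-26,0],"twist":[0,0,0],"claw":0}]}}

```text
clock: 7.97
eef_pos: [0.4304, -0.1248, 0.1004]
eef_rot: [2.012, 2.411, -0.001]
contact_force: [0.2, -0.3, 0.3]
opening: 0.0852
grasp_force: 0.0
```

Call:
{"op": "drive_tool", "data": {"steps": [{"translation":[0,0,0],"twist":[0,0,7.1],"claw":0},{"translation":[0,0,0],"twist":[0,0,7.1],"claw":0},{"translation":[0,0,0],"twist":[0,0,7.1],"claw":0},{"translation":[0,0,0],"twist":[0,0,7.1],"claw":0},{"translation":[0,0,0],"twist":[0,0,7.1],"claw":0}]}}

```text
clock: 8.38
eef_pos: [0.4314, -0.1244, 0.1003]
eef_rot: [2.657, 1.673, -0.0]
contact_force: [0.0, -0.7, 0.0]
opening: 0.0852
grasp_force: 0.0
```

Call:
{"op": "drive_tool", "data": {"steps": [{"translation":[0,0,0],"twist":[0,0,7.1],"claw":0},{"translation":[0,0,0],"twist":[0,0,7.1],"claw":0},{"translation":[0,0,0],"twist":[0,0,7.1],"claw":0},{"translation":[0,0,0],"twist":[0,0,7.1],"claw":0},{"translation":[0,0,0],"twist":[0,0,7.1],"claw":0}]}}

```text
clock: 8.8
eef_pos: [0.4315, -0.1241, 0.1002]
eef_rot: [3.041, 0.784, 0.001]
contact_force: [-0.4, -0.4, 0.4]
opening: 0.0853
grasp_force: 0.0
```

Call:
{"op": "drive_tool", "data": {"steps": [{"translation":[0,0,0],"twist":[0,0,7.1],"claw":0},{"translation":[0,0,0],"twist":[0,0,7.1],"claw":0},{"translation":[0,0,0],"twist":[0,0,4.9],"claw":0}]}}

```text
clock: 9.05
eef_pos: [0.4315, -0.1241, 0.1002]
eef_rot: [3.129, 0.268, 0.001]
contact_force: [-1.0, 0.4, 0.4]
opening: 0.0855
grasp_force: 0.0
```

```bash
python3 -c "
from h import *
tell([-150,-6,10],-90)
from bench import read_camera
c=read_camera('top')
m=orange(c)[:,:400]; cs,_=cv2.findContours(m,cv2.RETR_EXTERNAL,cv2.CHAIN_APPROX_NONE)
k=max(cs,key=cv2.contourArea)[:,0]; p=ray(c,k,.045); print(cv2.minAreaRect(((p-t)@Rs.as_matrix()[:2,:2]*1e3).astype(np.float32)))
cv2.imwrite('pics/t4.png',cv2.convertScaleAbs(cv2.resize(c['color'][140:300,220:400,::-1],None,fx=3.7,fy=3.7,interpolation=cv2.INTER_CUBIC),alpha=1.3))"
```

```text
clk 9.05 tcp st [-159.9   -5.4  100.2] toolY yaw st -90.47 F st [-0.95  0.57  0.36] open 0.0855 tilt [ 0.001 -0.001 -1.   ]
twist [ 0.1 -0.  -0.5]
shift cur axes [ 9.9  0.4 90.2] in new axes [ 9.9  0.6 90.2]
((-18.01781463623047, -4.850788116455078), (149.9973602294922, 109.81793212890625), 0.3015006184577942)
```

View pics/t4.png

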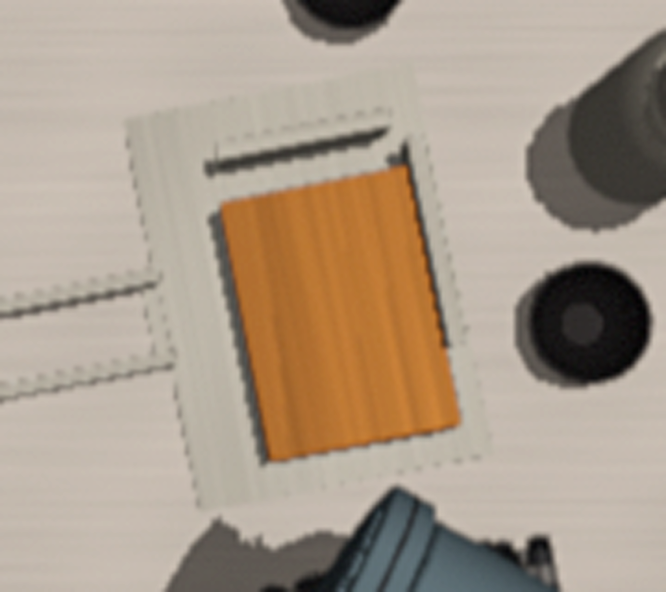

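The top camera shows the top board square, against the side stop (its right edge along (410,165)-(460,425)), and about 21 mm short of the back stop.

Call:
{"op": "drive_tool", "data": {"steps": [{"translation":[0,-0.5,20],"twist":[0,0,-0.5],"claw":0},{"translation":[0,0,25],"twist":[0,0,0],"claw":0},{"translation":[10,0,25],"twist":[0,0,0],"claw":0},{"translation":[10,0,15],"twist":[0,0,0],"claw":0},{"translation":[12,0,5],"twist":[0,0,0],"claw":0}]}}

```text
clock: 9.52
eef_pos: [0.4613, -0.1168, 0.0079]
eef_rot: [-3.126, -0.294, 0.006]
contact_force: [-1.4, -1.1, 0.1]
opening: 0.0855
grasp_force: 0.0
```

Call:
{"op": "drive_tool", "data": {"steps": [{"translation":[9,0,0],"twist":[0,0,0],"claw":0},{"translation":[6,0,0],"twist":[0,0,0],"claw":0},{"translation":[4,0,0],"twist":[0,0,0],"claw":0},{"translation":[4,0,0],"twist":[0,0,0],"claw":0},{"translation":[4,0,0],"twist":[0,0,0],"claw":0}]}}

```text
clock: 9.93
eef_pos: [0.4894, -0.1127, 0.0109]
eef_rot: [3.127, 0.293, 0.0]
contact_force: [-3.1, -0.5, 2.2]
opening: 0.0852
grasp_force: 1.4
```

Call:
{"op": "drive_tool", "data": {"steps": [{"translation":[4,0,0],"twist":[0,0,0],"claw":0},{"translation":[3,0,0],"twist":[0,0,0],"claw":0},{"translation":[2,0,0],"twist":[0,0,0],"claw":0},{"translation":[2,0,0],"twist":[0,0,0],"claw":0},{"translation":[1,0,0],"twist":[0,0,0],"claw":0}]}}

```text
clock: 10.35
eef_pos: [0.501, -0.1104, 0.0101]
eef_rot: [-3.128, -0.292, 0.0]
contact_force: [-3.4, -0.3, 1.5]
opening: 0.0852
grasp_force: 1.4
```

```bash
python3 -c "
from h import *
tell([-83,-6,10],-90)"
```

```text
clk 10.35 tcp st [-89.1  -4.3  10.1] toolY yaw st -89.62 F st [-3.43  0.36  1.55] open 0.0852 tilt [-0.  0. -1.]
twist [-0.   0.   0.4]
shift cur axes [6.1 1.7 0.1] in new axes [6.1 1.7 0.1]
```

Call:
{"op": "drive_tool", "data": {"steps": [{"translation":[1,0,0],"twist":[0,0,0.4],"claw":0},{"translation":[1,0,0],"twist":[0,0,0],"claw":0},{"translation":[1,0,0],"twist":[0,0,0],"claw":0},{"translation":[0.7,0,0],"twist":[0,0,0],"claw":0}]}}

```text
clock: 10.68
eef_pos: [0.5047, -0.1098, 0.01]
eef_rot: [-3.129, -0.281, -0.0]
contact_force: [-1.7, -0.8, 1.3]
opening: 0.0852
grasp_force: 0.9
```

Call:
{"op": "drive_tool", "data": {"steps": [{"translation":[0.7,0,0],"twist":[0,0,0],"claw":0},{"translation":[0.5,0,0],"twist":[0,0,0],"claw":0}]}}

```text
clock: 10.85
eef_pos: [0.5059, -0.1096, 0.01]
eef_rot: [-3.129, -0.281, -0.0]
contact_force: [-1.0, -1.4, -0.2]
opening: 0.0854
grasp_force: 0.7
```

```bash
python3 -c "
from h import *
tell([-83,-6,10],-90)"
```

```text
clk 10.85 tcp st [-84.1  -4.4  10. ] toolY yaw st -90.03 F st [-1.24 -1.2  -0.23] open 0.0854 tilt [ 0.  0. -1.]
twist [-0. -0. -0.]
shift cur axes [ 1.1  1.6 -0. ] in new axes [ 1.1  1.6 -0. ]
```

Call:
{"op": "drive_tool", "data": {"steps": [{"translation":[0.5,0,0],"twist":[0,0,0],"claw":0},{"translation":[0.5,0,0],"twist":[0,0,0],"claw":0}]}}

```text
clock: 11.02
eef_pos: [0.5069, -0.1094, 0.01]
eef_rot: [3.129, 0.281, 0.0]
contact_force: [-1.1, 0.0, -0.8]
opening: 0.0853
grasp_force: 0.6
```

Call:
{"op": "drive_tool", "data": {"steps": [{"translation":[0.5,0,0],"twist":[0,0,0],"claw":0},{"translation":[0.5,0,0],"twist":[0,0,0],"claw":0}]}}

```text
clock: 11.18
eef_pos: [0.5077, -0.1092, 0.01]
eef_rot: [-3.129, -0.281, 0.0]
contact_force: [-1.4, -0.2, -1.4]
opening: 0.0854
grasp_force: 1.0
```

Call:
{"op": "drive_tool", "data": {"steps": [{"translation":[0.5,0,0],"twist":[0,0,0],"claw":0}]}}

```text
clock: 11.27
eef_pos: [0.5081, -0.1091, 0.01]
eef_rot: [-3.129, -0.281, 0.001]
contact_force: [-2.1, -0.9, -1.0]
opening: 0.0853
grasp_force: 0.9
```

Call:
{"op": "drive_tool", "data": {"steps": [{"translation":[0.5,0,0],"twist":[0,0,0],"claw":0},{"translation":[0.5,0,0],"twist":[0,0,0],"claw":0}]}}

```text
clock: 11.43
eef_pos: [0.5087, -0.109, 0.01]
eef_rot: [-3.129, -0.281, 0.002]
contact_force: [-5.3, -2.0, 1.0]
opening: 0.0853
grasp_force: 2.8
```

Call:
{"op": "drive_tool", "data": {"steps": [{"translation":[0.5,0,0],"twist":[0,0,0],"claw":0},{"translation":[0.5,0,0],"twist":[0,0,0],"claw":0}]}}

```text
clock: 11.6
eef_pos: [0.5087, -0.109, 0.01]
eef_rot: [-3.129, -0.282, 0.005]
contact_force: [-9.5, -4.8, 4.3]
opening: 0.0852
grasp_force: 4.8
```

```bash
python3 -c "
from h import *
tell([-83,-6,10],-90)"
```

```text
clk 11.60 tcp st [-81.3  -4.2  10. ] toolY yaw st -89.98 F st [-10.2   -3.05   4.35] open 0.0852 tilt [-0.003 -0.    -1.   ]
twist [-0.   0.2  0. ]
shift cur axes [-1.7  1.8 -0. ] in new axes [-1.7  1.8 -0. ]
```

Call:
{"op": "drive_tool", "data": {"steps": [{"translation":[-4,0,0],"twist":[0,0,0],"claw":0},{"translation":[-20,0,0],"twist":[0,0,0],"claw":0},{"translation":[-25,0,-20],"twist":[0,0,0],"claw":0},{"translation":[-25,0,-30],"twist":[0,0,0],"claw":0},{"translation":[-15,0,-30],"twist":[0,0,0],"claw":0}]}}

```text
clock: 12.02
eef_pos: [0.4201, -0.124, 0.0899]
eef_rot: [-3.127, -0.28, 0.004]
contact_force: [0.3, 0.5, 0.4]
opening: 0.0853
grasp_force: 0.0
```

```bash
python3 -c "
from h import *
tell()
from bench import read_camera
c=read_camera('top')
m=orange(c)[:,:400]; cs,_=cv2.findContours(m,cv2.RETR_EXTERNAL,cv2.CHAIN_APPROX_NONE)
k=max(cs,key=cv2.contourArea)[:,0]; p=ray(c,k,.045); print(cv2.minAreaRect(((p-t)@Rs.as_matrix()[:2,:2]*1e3).astype(np.float32)))
a=cv2.resize(c['color'][160:290,260:370,::-1],(410,485),interpolation=cv2.INTER_CUBIC)
c=read_camera('scene');b=cv2.resize(c['color'][160:290,225:330,::-1],(390,485),interpolation=cv2.INTER_CUBIC)
cv2.imwrite('pics/t5.png',cv2.convertScaleAbs(np.hstack([a,b]),alpha=1.5))"
```

```text
clk 12.02 tcp st [-171.1   -3.2   89.9] toolY yaw st -90.03 F st [0.4  0.45 0.44] open 0.0853 tilt [-0.003  0.002 -1.   ]
((3.837310791015625, -4.539073944091797), (148.83262634277344, 110.101318359375), 0.20115309953689575)
```

View pics/t5.png

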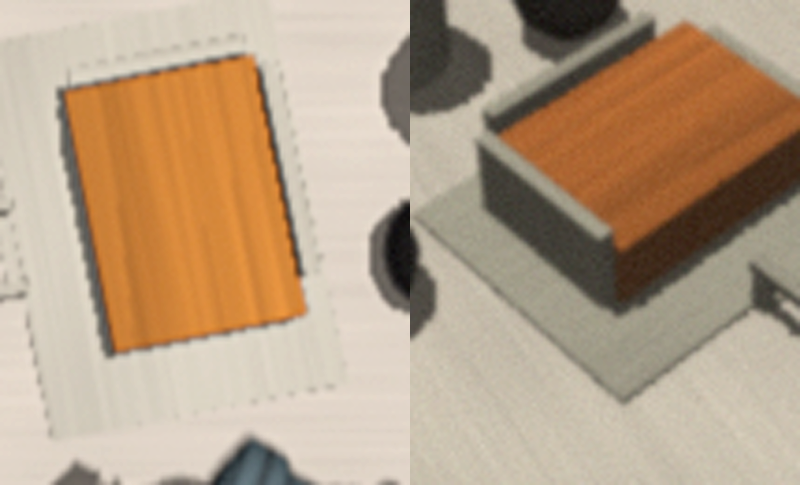

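Left: the top board is flush at the back stop (edge (65,88)-(255,55)) and the side stop (right edge). Right: the boards' +y face is one continuous plane. I'll confirm the side stop once more with a light second push.

Call:
{"op": "drive_tool", "data": {"steps": [{"translation":[0,0,-10],"twist":[0,0,-7.1],"claw":0},{"translation":[0,0,-10],"twist":[0,0,-7.1],"claw":0},{"translation":[0,0,0],"twist":[0,0,-7.1],"claw":0},{"translation":[0,0,0],"twist":[0,0,-7.1],"claw":0},{"translation":[0,0,0],"twist":[0,0,-7.1],"claw":0}]}}

```text
clock: 12.53
eef_pos: [0.4236, -0.1248, 0.1102]
eef_rot: [2.889, 1.229, 0.003]
contact_force: [0.3, 0.4, 0.1]
opening: 0.0855
grasp_force: 0.0
```

Call:
{"op": "drive_tool", "data": {"steps": [{"translation":[0,0,0],"twist":[0,0,-7.1],"claw":0},{"translation":[0,0,0],"twist":[0,0,-7.1],"claw":0},{"translation":[0,0,0],"twist":[0,0,-7.1],"claw":0},{"translation":[0,0,0],"twist":[0,0,-7.1],"claw":0},{"translation":[0,0,0],"twist":[0,0,-7.1],"claw":0}]}}

```text
clock: 12.95
eef_pos: [0.4235, -0.1247, 0.1098]
eef_rot: [2.377, 2.052, 0.001]
contact_force: [0.1, -0.1, -0.5]
opening: 0.0854
grasp_force: 0.0
```

Call:
{"op": "drive_tool", "data": {"steps": [{"translation":[0,0,0],"twist":[0,0,-7.1],"claw":0},{"translation":[0,0,0],"twist":[0,0,-7.1],"claw":0},{"translation":[0,0,0],"twist":[0,0,-4.8],"claw":0},{"translation":[20,20,0],"twist":[0,0,0],"claw":0},{"translation":[20,25,0],"twist":[0,0,0],"claw":0}]}}

```text
clock: 13.37
eef_pos: [0.4601, -0.0776, 0.1098]
eef_rot: [2.017, 2.407, 0.001]
contact_force: [0.5, 0.9, -0.3]
opening: 0.0857
grasp_force: 0.0
```

Call:
{"op": "drive_tool", "data": {"steps": [{"translation":[20,25,0],"twist":[0,0,0],"claw":0},{"translation":[20,25,0],"twist":[0,0,0],"claw":0},{"translation":[18,25,0],"twist":[0,0,0],"claw":0},{"translation":[0,25,0],"twist":[0,0,0],"claw":0},{"translation":[0,25,0],"twist":[0,0,0],"claw":0}]}}

```text
clock: 13.78
eef_pos: [0.574, 0.0042, 0.1096]
eef_rot: [2.011, 2.413, 0.002]
contact_force: [0.6, -1.1, 0.3]
opening: 0.0854
grasp_force: 0.0
```

```bash
python3 -c "
from h import *
tell([0,90,10],0)"
```

```text
clk 13.78 tcp st [  3.2  95.4 109.6] toolY yaw st 0.1 F st [ 0.41 -1.21  0.31] open 0.0854 tilt [ 0.001  0.    -1.   ]
twist [ 0.1 -0.   0.1]
shift cur axes [-5.4 -3.3 99.6] in new axes [-5.4 -3.2 99.6]
```

Call:
{"op": "drive_tool", "data": {"steps": [{"translation":[0,-3,20],"twist":[0,0,0],"claw":0},{"translation":[0,-3,25],"twist":[0,0,0],"claw":0},{"translation":[0,0,25],"twist":[0,0,0],"claw":0},{"translation":[0,0,20],"twist":[0,0,0],"claw":0},{"translation":[0,0,9],"twist":[0,0,0],"claw":0}]}}

```text
clock: 14.2
eef_pos: [0.5653, 0.0016, 0.0079]
eef_rot: [-2.012, -2.409, 0.002]
contact_force: [-0.6, 0.6, 0.1]
opening: 0.0857
grasp_force: 0.0
```

Call:
{"op": "drive_tool", "data": {"steps": [{"translation":[-10,0,0],"twist":[0,0,0],"claw":0},{"translation":[-8,0,0],"twist":[0,0,0],"claw":0},{"translation":[-5,0,0],"twist":[0,0,0],"claw":0},{"translation":[-2,0,0],"twist":[0,0,0],"claw":0},{"translation":[0,0,0],"twist":[0,0,0],"claw":0}]}}

```text
clock: 14.62
eef_pos: [0.5723, -0.0249, 0.0124]
eef_rot: [2.014, 2.408, 0.002]
contact_force: [0.2, 0.4, 0.0]
opening: 0.0855
grasp_force: 0.0
```

```bash
python3 -c "
from h import *
tell([0,63.5,10],0)"
```

```text
clk 14.62 tcp st [-3.7 67.1 12.4] toolY yaw st -0.11 F st [0.31 0.39 0.04] open 0.0855 tilt [ 0.003 -0.001 -1.   ]
twist [ 0.2  0.1 -0.1]
shift cur axes [-3.6  3.7  2.4] in new axes [-3.6  3.7  2.4]
```

Call:
{"op": "drive_tool", "data": {"steps": [{"translation":[-1,0,2],"twist":[0,0,0],"claw":0},{"translation":[-1,0,0],"twist":[0,0,0],"claw":0},{"translation":[-0.7,0,0],"twist":[0,0,0],"claw":0}]}}

```text
clock: 14.87
eef_pos: [0.5714, -0.0262, 0.0093]
eef_rot: [2.014, 2.411, 0.0]
contact_force: [-0.0, 0.3, -0.5]
opening: 0.0854
grasp_force: 0.0
```

Call:
{"op": "drive_tool", "data": {"steps": [{"translation":[-0.5,0,0],"twist":[0,0,0],"claw":0},{"translation":[-0.5,0,0],"twist":[0,0,0],"claw":0}]}}

```text
clock: 15.03
eef_pos: [0.5716, -0.0271, 0.0091]
eef_rot: [-2.014, -2.411, 0.0]
contact_force: [-0.0, -0.2, 0.2]
opening: 0.0853
grasp_force: 0.0
```

Call:
{"op": "drive_tool", "data": {"steps": [{"translation":[-0.5,0,0],"twist":[0,0,0],"claw":0},{"translation":[-0.3,0,0],"twist":[0,0,0],"claw":0}]}}

```text
clock: 15.2
eef_pos: [0.5718, -0.028, 0.009]
eef_rot: [-2.014, -2.411, 0.0]
contact_force: [-0.3, -1.0, 0.0]
opening: 0.0852
grasp_force: 0.0
```

```bash
python3 -c "
from h import *
tell([0,63.5,10],0)"
```

```text
clk 15.20 tcp st [-4.7 64.2  9. ] toolY yaw st -0.02 F st [-0.45 -0.93  0.02] open 0.0852 tilt [-0.  0. -1.]
twist [-0. -0. -0.]
shift cur axes [-0.7  4.7 -1. ] in new axes [-0.7  4.7 -1. ]
```

Call:
{"op": "drive_tool", "data": {"steps": [{"translation":[-0.5,0,0],"twist":[0,0,0],"claw":0},{"translation":[-0.5,0,0],"twist":[0,0,0],"claw":0}]}}

```text
clock: 15.37
eef_pos: [0.5719, -0.0287, 0.009]
eef_rot: [-2.014, -2.411, -0.0]
contact_force: [-0.4, 2.8, 0.4]
opening: 0.0855
grasp_force: 1.3
```

Call:
{"op": "drive_tool", "data": {"steps": [{"translation":[-0.5,0,0],"twist":[0,0,0],"claw":0}]}}

```text
clock: 15.45
eef_pos: [0.5719, -0.0289, 0.009]
eef_rot: [-2.013, -2.41, -0.001]
contact_force: [-0.5, 6.1, 2.0]
opening: 0.0853
grasp_force: 2.7
```

Call:
{"op": "drive_tool", "data": {"steps": [{"translation":[-0.5,0,0],"twist":[0,0,0],"claw":0}]}}

```text
clock: 15.53
eef_pos: [0.5718, -0.029, 0.009]
eef_rot: [-2.013, -2.41, -0.001]
contact_force: [-0.9, 7.8, 2.2]
opening: 0.0853
grasp_force: 3.7
```

```bash
python3 -c "
from h import *
tell()"
```

```text
clk 15.53 tcp st [-4.8 63.2  9. ] toolY yaw st -0.01 F st [0.56 7.87 2.24] open 0.0853 tilt [-0.001  0.001 -1.   ]
```

The push bears at the same place as before (63.2 mm), so the boards had stayed on the side stop. I'll withdraw and hand in.

Call:
{"op": "drive_tool", "data": {"steps": [{"translation":[3,0,0],"twist":[0,0,0],"claw":0},{"translation":[15,0,0],"twist":[0,0,0],"claw":0},{"translation":[15,0,-20],"twist":[0,0,0],"claw":0},{"translation":[20,0,-30],"twist":[0,0,0],"claw":0},{"translation":[30,0,-20],"twist":[0,0,0],"claw":0}]}}

```text
clock: 15.95
eef_pos: [0.5579, 0.0516, 0.0805]
eef_rot: [2.015, 2.408, 0.0]
contact_force: [1.3, 0.3, 0.1]
opening: 0.0851
grasp_force: 0.0
```

Call:
{"op": "drive_tool", "data": {"steps": [{"translation":[30,0,-10],"twist":[0,0,0],"claw":0},{"translation":[30,0,0],"twist":[0,0,0],"claw":0},{"translation":[30,0,0],"twist":[0,0,0],"claw":0},{"translation":[30,0,0],"twist":[0,0,0],"claw":0},{"translation":[0,0,0],"twist":[0,0,0],"claw":0}]}}

```text
clock: 16.37
eef_pos: [0.5339, 0.175, 0.0892]
eef_rot: [-2.008, -2.414, -0.002]
contact_force: [-0.0, 0.2, -0.6]
opening: 0.0854
grasp_force: 0.0
```

```bash
python3 -c "
from h import *
from bench import read_camera,arm
c=read_camera('top')
m=orange(c)[:,:400]; cs,_=cv2.findContours(m,cv2.RETR_EXTERNAL,cv2.CHAIN_APPROX_NONE)
k=max(cs,key=cv2.contourArea)[:,0]; p=ray(c,k,.045); r=cv2.minAreaRect(((p-t)@Rs.as_matrix()[:2,:2]*1e3).astype(np.float32)); print(r)
c=read_camera('scene');b=cv2.resize(c['color'][160:290,225:370,::-1],None,fx=4.4,fy=4.4,interpolation=cv2.INTER_CUBIC)
cv2.imwrite('pics/t6.png',cv2.convertScaleAbs(b,alpha=2))"
```

```text
((3.7284164428710938, -4.735179901123047), (149.05177307128906, 109.70986938476562), 0.20115160942077637)
```

View pics/t6.png

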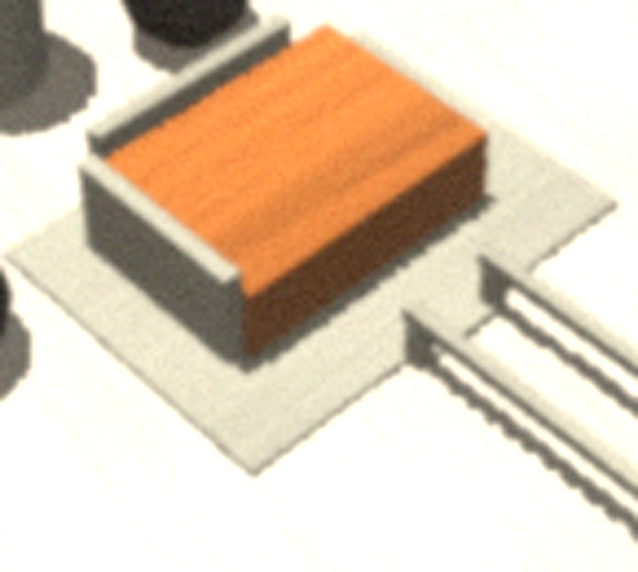

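The final view shows one flush +y face from (245,350) to (487,195) with no steps between boards, and the pile seated against both stops. The ramekins and siphon look undisturbed where visible.

```bash
python3 -c "
from bench import arm
print(arm.finish_job())"
```

```text
the job is handed in; nothing more can be done
None
```

The job is handed in at about 16 s, no verdict shown: all three boards look stacked, square and flush against both stops (about 10 N at most felt while nudging), and I kept the arm clear of the ramekins and siphon.

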